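# Weigh the jar carrier level on the spring balance

## Robot

A 7-joint arm with a two-finger parallel gripper is mounted at the origin on a cart in front of the work surface, level with it; the furniture and walls round the work are solid. World frame = base frame: x ahead of the robot, y to its left, z up, the work surface at z = 0. Lengths are in m, angles in rad, forces in N, time in s.
With the tool pointing down it reaches from about 0.4 to 0.85 m from the base axis. Payload 6.9 kg.
Tool frame: the origin (TCP) lies midway between the tips of the shut fingers; the grasp point (between the pads) lies behind it (ctrl.pinch_z is the z of the grasp point in the tool frame, in m); z points along the fingers, y is the direction in which the jaws open and shut (so a half turn about z gives the same grasp; the last joint's range is limited). The gripper opens to 85 mm and grips with 20 to 120 N. Pads are 22 mm wide; open, the fingers measure 114 mm over their backs; the gripper's body (76 mm by 85 mm) begins 54 mm behind the grasp point. The pads swing forward as they close: fully open they stand 13 mm farther back than shut.
Start: joints at [-1.188, 0.507, -0.238, 1.5, 0.126, 1.149, -0.155], TCP at [0.171, 0.601, 0.231] pointing down, gripper open.
Joint ranges: [-3.08, 3.08], [-0.24, 2.05], [-1.43, 1.35], [0, 2.5], [-1.52, 4.66], [0.17, 1.96], [-2.89, 2.89]. Speed limits (rad/s): [2.39, 2.39, 3.14, 3.14, 3.14, 3.14, 3.14].

## Interface

Orientations are given as a unit quaternion [w, x, y, z].
In Python, from station import ctrl, get_state, vision, ticket, models gives the robot as it stands. Calls block until the motion is done:
- ctrl.movep(position, orientation): joint-space move of the TCP to a pose.
- ctrl.movel(position, frame=None, max_speed=0.15): straight line of the TCP; frame=None keeps the orientation; max_speed is the mean speed in m/s.
- ctrl.set_joints(angles): joint-space move.
- ctrl.ungrasp() and ctrl.close_gripper(force=None): open the fingers fully, or close them until they stop; force is the grip in N (None keeps the last).
- ctrl.pause(seconds).
- ctrl.ik(position, orientation): joint angles nearest the present ones, or None.
- get_state(): the state.
- vision.grab_frame(name): name is "scene" or "top"; returns (picture, depth): 400x640x3 uint8, blue, green, red; 400x640 float32, m along the optical axis (not along the pixel's ray), 0 where there is no reading.
- vision.camera_info(name): a dict with "mtx" (3x3 intrinsics, pixels), "dist_coeffs" ([k1, k2, p1, p2, k3] as OpenCV has them; the pictures are not rectified), "R" (3x3) and "t" (3): a world point X has camera coordinates R X + t. Camera axes: x right, y down, z forward; pixel columns grow to the right and rows downward; lengths in m; the calibration is good to about 2 mm. A picture is of the moment at which its call begins. camera_info takes no time and is no camera call.
A pose or a line that the arm cannot do raises ctrl.Unreachable and nothing moves.
- ticket.close_job(): hands the job in, once; it reports no verdict.
Trained networks look in the newest picture that a camera, given by its name, has taken for a name from the list of things; names that differ only in an ending like _2 or _b are one class to them, and where a whole thing is asked for, a point or a joint stands for the part that bears it (a point fixed in the world has none). Each returns a list of dicts, best first, with "p" (0 to 1); they miss things now and then, are a little off and sometimes report something else, mostly with a low value. They report only what shows in the picture. A call takes as long as a camera call. They do not tell look-alikes from the thing itself.
- models.recognise(camera, target): "point" ([column, row] in pixels, amid what is visible of it).
- models.masks_of(camera, target): "mask" (400x640 bool, what is visible of it) and "point" ([column, row] in pixels, amid what is visible of it).
The state is a dict: "time": time; "qpos": joint angles; "qd": joint speeds; "tau": joint torques, N m; "tcp_pos": TCP position; "eef_rot": TCP orientation; "contact_force": force on the tool from outside, world axes, zero at the start; "wrist_torque": the same for the moment, N m; "width": finger opening in m.
Only numpy, scipy, OpenCV 4.12 (cv2) and the standard library are available. Lean on these libraries where they do the work, as an engineer would, in place of code of your own. Each camera call takes 0.05 s, during which the arm holds its last target. There are 200 camera calls.

## Task

Lift the two-jar carrier by its handle and set it gently on the pan of the spring balance under the splash guard, lying across the pan (long side along the pan's long side) and centred from front to back. The jars hold different, unknown fills, so shift the carrier sideways as needed until the loaded pan comes to rest level, its needle at the middle mark; keep both jars seated in the carrier, do not press the pan down to its stop, do not bump the balance or its guard and leave the other things on the bench alone.

Things in the scene. Friction and masses are not known exactly. Their poses are not given: they have to be found in the camera images.
- carrier: aluminium two-jar carrier, 57 (x) x 152 (y) mm tray, 26 mm high rim, with an upright handle plate in its middle: 30 mm (x) x 12 mm (y) thick, top 120 mm above the underside. Origin at the centre of its underside, z up. Itself 0.12 kg, evenly built; loaded 0.3 to 0.4 kg. A half turn about z makes no difference
- carrier_grip (a point): point to grip in the carrier's handle plate, 97 mm above its underside; axes as the carrier's: the fingers close along y on the 12 mm thickness, the tool may lean in the x-z plane
- jar_a: closed white jar with grey lid, 46 mm diameter, 50 mm high, in one of the carrier's two pockets (pocket centres at y = +47.5 and -47.5 mm, floor 5 mm above the carrier's underside). Origin at the centre of its underside. Its fill, 0.04 to 0.22 kg, is hidden, and differs clearly from the other jar's
- jar_b: the other jar, alike from outside
- scale: fixed spring balance, housing 190 mm wide (y), front towards -x; origin on the bench under the pan's centre, z up, x pointing from its open front to its back. A splash guard stands over the back half: a back sheet at x = 108 to 114 mm and a roof from x = 0 (over the pan's centre) to 114 mm, y = -95 to 95 mm, underside 246 mm, top 258 mm above the bench. Over the front half it is open
- guard: the splash guard, painted grey sheet, fixed to the balance; same origin and axes as the scale
- pan_top (a point): centre of the pan's top face, 60 mm above the bench when unloaded; axes as the scale's, rocking with the pan. The pan is a flat steel plate 120 mm (x) by 220 mm (y), 6 mm thick
- pan_tilt (a joint): rocking of the pan about the scale's x axis (pivot at the middle, 10 mm under the top face), rad, spring-centred: 0 = level, needle at the middle mark; positive = its +y end is up; stops at -0.14 and 0.14. Roughly 0.007 rad for each mm that the load's centre of mass stands off the middle
- pan_sink (a joint): how far the pan is pressed down on its spring, m; 0 = unloaded, about 7 to 12 mm under the loaded carrier (350 N/m), stop at 25 mm
- photo_eye: bystander: small black box sensor, 61x20x35 mm, origin at the centre of its underside
- rail_clamp: bystander: orange clamp block, 66x72x28 mm, origin at the centre of its underside
- spare_knob: bystander: black star knob with a stud, 36x41x44 mm, origin at the centre of its underside
Mind the look-alikes: they are no part of the job. There is more than one size of the carrier; the one meant has the size given above.

How it is judged:
By the outcome, as a careful person would: the job done as asked, in the order asked, and still so for the second after the job is handed in, with the robot touching nothing.
It also fails if it takes over 67 s, if anything falls off the work surface, if the arm or the gripper's body presses on something with over 40 N, if the wrist force passes 120 N, or if a joint passes its speed limit or range.

## Working session

There is one attempt and no reset: what is moved stays moved. The work goes in short steps, each a Python script; the robot and the scene stay as the last script left them, time stands still between calls to the robot, and variables do not carry over. Pictures are saved under pics/ and viewed, about 8 in all and at most 12, crops included, and the job is handed in when it is done.

```bash
mkdir -p pics; ls; cat > h.py <<'E'
import numpy as np, cv2, json
from station import ctrl, get_state, vision, ticket, models
def cam(n):
    c=vision.camera_info(n); return np.array(c["mtx"],float),np.array(c["dist_coeffs"],float),np.array(c["R"],float),np.array(c["t"],float).ravel()
def cloud(n,depth,mask):
    K,D,R,t=cam(n); v,u=np.nonzero(mask&(depth>0))
    p=cv2.undistortPoints(np.stack([u,v],1).astype(float).reshape(-1,1,2),K,D).reshape(-1,2)
    z=depth[v,u].astype(float); P=np.c_[p*z[:,None],z]
    return (P-t)@R, u, v
def proj(n,X):
    K,D,R,t=cam(n); return cv2.projectPoints(np.atleast_2d(X).astype(float),cv2.Rodrigues(R)[0],t,K,D)[0].reshape(-1,2)
E
python3 - <<'E'
from h import *
for n in ("scene","top"):
    im,d=vision.grab_frame(n); cv2.imwrite(f"pics/{n}0.png",im); np.save(f"pics/{n}0.npy",d)
    K,D,R,t=cam(n); print(n,"campos",-R.T@t, "axis",R[2])
    for k in ("carrier","scale","guard","jar_a","photo_eye","rail_clamp","spare_knob","pan_top"):
        for m in models.masks_of(n,k):
            P,_,_=cloud(n,d,m["mask"])
            if len(P): print(k,round(m["p"],2),np.round(m["point"]),len(P),"lo",np.round(np.percentile(P,3,0),3),"hi",np.round(np.percentile(P,97,0),3))
print(get_state()["time"],ctrl.pinch_z)
a=cv2.imread("pics/scene0.png")
E
```

```text
pics
scene campos [0.00704415 0.56099498 0.5469577 ] axis [ 0.63993106 -0.53686148 -0.54978904]
carrier 0.85 [248. 323.] 1532 lo [0.368 0.327 0.001] hi [0.431 0.421 0.075]
carrier 0.78 [313. 258.] 1573 lo [0.408 0.128 0.004] hi [0.468 0.278 0.119]
carrier 0.75 [293. 178.] 601 lo [ 0.715 -0.024  0.001] hi [0.754 0.075 0.073]
scale 0.94 [377. 151.] 8160 lo [ 0.488 -0.237  0.015] hi [ 0.689 -0.039  0.253]
guard 0.93 [368. 118.] 4707 lo [ 0.566 -0.243  0.034] hi [ 0.692 -0.069  0.254]
jar_a 0.68 [301. 265.] 636 lo [0.418 0.229 0.021] hi [0.457 0.266 0.056]
jar_a 0.53 [323. 242.] 328 lo [0.454 0.142 0.022] hi [0.486 0.173 0.057]
photo_eye 0.6 [292. 209.] 292 lo [0.603 0.112 0.004] hi [0.65  0.133 0.035]
photo_eye 0.59 [312. 257.] 1665 lo [0.408 0.13  0.003] hi [0.469 0.278 0.119]
rail_clamp 0.92 [406. 238.] 696 lo [ 0.348 -0.033  0.   ] hi [0.401 0.036 0.029]
spare_knob 0.74 [383. 274.] 260 lo [0.324 0.099 0.007] hi [0.355 0.132 0.042]
pan_top 0.62 [388. 169.] 2020 lo [ 0.498 -0.239  0.056] hi [ 0.629 -0.032  0.062]
top campos [0.34616467 0.08009779 1.19076701] axis [ 0.17524809  0.030567
[... 415 characters left out ...]
 154.] 5494 lo [ 0.562 -0.241  0.248] hi [ 0.686 -0.064  0.257]
jar_a 0.66 [305. 239.] 290 lo [0.456 0.135 0.025] hi [0.492 0.172 0.059]
jar_a 0.58 [266. 250.] 311 lo [0.422 0.223 0.026] hi [0.459 0.261 0.058]
photo_eye 0.75 [301. 236.] 310 lo [0.456 0.134 0.022] hi [0.494 0.174 0.059]
photo_eye 0.54 [322. 174.] 182 lo [0.605 0.108 0.002] hi [0.661 0.13  0.038]
rail_clamp 0.81 [367. 277.] 501 lo [ 0.353 -0.034  0.016] hi [0.404 0.03  0.032]
rail_clamp 0.53 [430. 199.] 4651 lo [ 0.501 -0.241  0.056] hi [ 0.628 -0.038  0.064]
spare_knob 0.6 [322. 292.] 147 lo [0.331 0.099 0.   ] hi [0.359 0.127 0.045]
pan_top 0.65 [430. 198.] 4771 lo [ 0.502 -0.242  0.055] hi [ 0.628 -0.037  0.065]
0.9 -0.0187
```

```bash
python3 - <<'E'
from h import *
d=np.load("pics/top0.npy"); ds=np.load("pics/scene0.npy")
def rect(P,name):
    (c,s,a)=cv2.minAreaRect(P[:,:2].astype(np.float32)); print(name,len(P),np.round(c,4),np.round(s,4),round(a,1),"z",np.round(np.median(P[:,2]),4))
for n,dd in(("top",d),("scene",ds)):
    P,u,v=cloud(n,dd,np.ones_like(dd,bool))
    box=(P[:,0]>.39)&(P[:,0]<.53)&(P[:,1]>.1)&(P[:,1]<.31)
    rect(P[box&(P[:,2]>.112)&(P[:,2]<.126)],n+" handletop")
    rect(P[box&(P[:,2]>.045)&(P[:,2]<.065)&(abs(P[:,2]-.055)<.006)],n+" lids")
    rect(P[box&(P[:,2]>.02)&(P[:,2]<.032)],n+" rim")
    q=(P[:,0]>.45)&(P[:,0]<.72)&(P[:,1]>-.3)&(P[:,1]<.02)
    rect(P[q&(abs(P[:,2]-.06)<.004)],n+" pan")
    rect(P[q&(abs(P[:,2]-.258)<.005)],n+" roof")
    s=q&(abs(P[:,2]-.06)<.004)
    A=np.c_[P[s][:,:2],np.ones(s.sum())]; print(np.linalg.lstsq(A,P[s][:,2],rcond=None)[0])
    w=box; 
a=cv2.imread("pics/scene0.png");b=cv2.imread("pics/top0.png")
cv2.imwrite("pics/v1.png",a)
c1=cv2.resize(a[200:320,250:370],(400,400),interpolation=cv2.INTER_CUBIC)
c2=cv2.resize(b[120:320,200:560],(720,400),interpolation=cv2.INTER_CUBIC)
cv2.imwrite("pics/v2.png",cv2.resize(np.hstack([c1,c2]),(800,286)))
E
```

```text
top handletop 75 [0.4597 0.1989] [0.0303 0.012 ] 20.9 z 0.1193
top lids 518 [0.4591 0.199 ] [0.0406 0.1364] 21.1 z 0.0545
top rim 662 [0.4593 0.199 ] [0.0579 0.1523] 21.3 z 0.0257
top pan 4340 [ 0.5751 -0.1425] [0.2347 0.1704] 67.2 z 0.0599
top roof 1877 [ 0.6083 -0.1848] [0.2735 0.1436] 67.0 z 0.2541
[-7.11454305e-04  1.56430168e-05  6.03573980e-02]
scene handletop 104 [0.4564 0.2015] [0.0284 0.0125] 24.0 z 0.119
scene lids 574 [0.4546 0.2004] [0.0412 0.1357] 18.2 z 0.0549
scene rim 750 [0.4575 0.2008] [0.0579 0.1554] 20.9 z 0.0257
scene pan 2123 [ 0.5876 -0.1431] [0.2192 0.18  ] 77.1 z 0.059
scene roof 273 [ 0.5956 -0.1917] [0.2593 0.1323] 66.4 z 0.256
[0.00545734 0.00890777 0.05724931]
```

View pics/scene0.png

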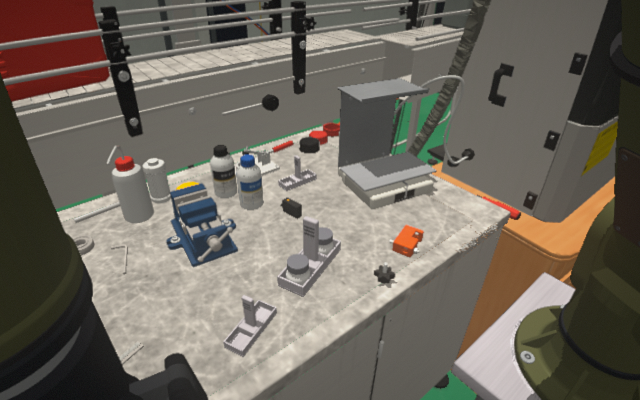

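View pics/v2.png

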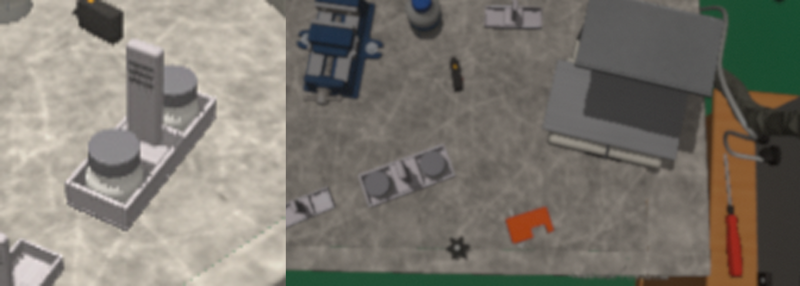

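The carrier is the one at scene (313,258). It has jars, a 58x152 mm rim and its top at 0.119 m. The look-alikes at (248,323) and (293,178) are smaller, about 75 mm high and empty. Next I fit the balance and check whether the leaned grasps are reachable.

```bash
cat >> h.py <<'E'
from scipy.spatial.transform import Rotation as Rot
def fr(yaw): return np.array([np.cos(yaw),np.sin(yaw),0]),np.array([-np.sin(yaw),np.cos(yaw),0])
def quat(yaw,lean,flip):
    x,y=fr(yaw); z=np.sin(lean)*x-np.cos(lean)*np.array([0,0,1]); yy=y*(-1 if flip else 1)
    q=Rot.from_matrix(np.c_[np.cross(yy,z),yy,z]).as_quat(); return np.r_[q[3],q[:3]], z
def tcp(g,yaw,lean,flip,back=0):   # TCP so that grasp point is at g
    q,z=quat(yaw,lean,flip); return np.asarray(g)-z*(ctrl.pinch_z+back), q
E
python3 - <<'E'
from h import *
d=np.load("pics/top0.npy")
P,u,v=cloud("top",d,np.ones_like(d,bool))
q=(P[:,0]>.45)&(P[:,0]<.76)&(P[:,1]>-.32)&(P[:,1]<.02)
def blob(lo,hi):
    m=np.zeros(d.shape,np.uint8); full=np.nonzero(d>0); s=q&(P[:,2]>lo)&(P[:,2]<hi); m[v[s],u[s]]=1
    m=cv2.morphologyEx(m,cv2.MORPH_OPEN,np.ones((5,5),np.uint8))
    n,l,st,_=cv2.connectedComponentsWithStats(m); k=1+np.argmax(st[1:,4]); return P[(l==k)[v,u]]
for n,a,b in(("roof",.24,.27),("pan",.052,.068)):
    B=blob(a,b); (c,s,ang)=cv2.minAreaRect(B[:,:2].astype(np.float32)); print(n,len(B),np.round(c,4),np.round(s,4),round(ang,2),np.median(B[:,2]))
    box=cv2.boxPoints((c,s,ang)); print(np.round(box,4).tolist())
    yaw=np.radians(ang-90); x,y=fr(yaw); 
    for nm,e in(("x",x),("y",y)):
        t=B[:,:3]@e; print(nm,np.round(np.percentile(t,[0,.5,1,99,99.5,100]),4))
for th in(45,50,55,60):
  for fl in(0,1):
    out=[]
    for g,yw in(([.459,.199,.097],.367),([.459,.199,.2],.367),([.58,-.14,.19],-.4),([.58,-.14,.147],-.4),([.49,-.10,.22],-.4)):
        p,qq=tcp(g,yw,np.radians(th),fl); j=ctrl.ik(p,qq); out.append(None if j is None else np.round(j,2).tolist())
    print(th,fl,out)
E
```

```text
roof 5373 [ 0.6232 -0.1536] [0.1917 0.1173] 77.04 0.25227007099966914
[[0.5446000099182129, -0.23389999568462372], [0.6589000225067139, -0.26010000705718994], [0.7019000053405762, -0.07329999655485153], [0.5875999927520752, -0.04699999839067459]]
x [0.5831 0.5844 0.5849 0.6968 0.6977 0.7004]
y [-0.1058 -0.103  -0.1019  0.0839  0.0849  0.0859]
pan 4548 [ 0.5668 -0.1401] [0.2223 0.1214] 76.61 0.05997873176215281
[[0.4819999933242798, -0.23409999907016754], [0.6000999808311462, -0.2623000144958496], [0.6516000032424927, -0.04600000008940697], [0.5335000157356262, -0.017899999395012856]]
x [0.5232 0.5245 0.525  0.6375 0.6384 0.6445]
y [-0.1161 -0.1135 -0.1125  0.1021  0.1034  0.1061]
45 0 [None, None, [0.28, 0.38, -0.3, 2.36, 2.33, 0.5, -1.03], [0.27, 0.48, -0.3, 2.41, 2.47, 0.62, -1.18], None]
45 1 [None, None, [0.38, 0.39, -0.43, 2.36, 2.25, 0.54, 2.2], [0.38, 0.5, -0.46, 2.41, 2.37, 0.67, 2.07], None]
50 0 [None, None, [0.05, 0.41, -0.01, 2.44, 2.64, 0.61, -1.38], [0.07, 0.52, -0.04, 2.48, 2.71, 0.75, -1.47], None]
50 1 [None, None, [0.38, 0.43, -0.47, 2.43, 2.38, 0.72, 2.05], [0.36, 0.55, -0.46, 2.48, 2.47, 0.86, 1.95], None]
55 0 [None, None, None, None, None]
55 1 [None, None, None, None, None]
60 0 [None, None, None, None, None]
60 1 [None, None, None, None, None]
```

```bash
python3 - <<'E'
from h import *
S=np.array([.566,-.1403,0]); sy=np.radians(-13.2); x,y=fr(sy); C=np.array([.459,.199,0]); cy=np.radians(21)
for th in(15,20,25,30,35,38,40,42,45):
  for fl in(0,1):
    out=[]
    for g,yw in((C+[0,0,.097],cy),(C+[0,0,.2],cy),(S+[0,0,.185],sy),(S+[0,0,.147],sy),(S-.12*x+[0,0,.185],sy)):
        p,qq=tcp(g,yw,np.radians(th),fl); j=ctrl.ik(p,qq); out.append(None if j is None else np.round(j,1).tolist())
    print(th,fl,out)
# backward lean with carrier turned round
for th in(-30,-40):
  for fl in (0,1):
    p,qq=tcp(C+[0,0,.097],cy,np.radians(th),fl); print(th,fl,ctrl.ik(p,qq))
E
```

```text
15 0 [[-0.3, 0.4, -0.2, 2.2, 0.5, 0.2, 1.0], [-0.3, 0.3, -0.2, 2.1, 0.2, 0.5, 1.3], [0.0, 0.4, 0.2, 1.9, -0.2, 0.5, 1.7], [0.1, 0.4, 0.1, 2.0, -0.1, 0.4, 1.7], [-0.1, 0.2, 0.3, 2.2, -0.2, 0.4, 1.7]]
15 1 [[-0.6, 0.4, 0.2, 2.3, -0.3, 0.2, -1.3], [-0.8, 0.3, 0.4, 2.1, -0.2, 0.5, -1.5], [-0.4, 0.5, 0.9, 2.0, -0.7, 0.7, -0.9], [-0.3, 0.5, 0.7, 2.0, -0.7, 0.6, -0.9], [-0.3, 0.3, 0.6, 2.2, -0.4, 0.5, -1.2]]
20 0 [[-0.2, 0.4, -0.4, 2.3, 1.4, 0.2, 0.1], [-0.4, 0.2, -0.2, 2.2, 0.2, 0.4, 1.2], [0.1, 0.4, 0.2, 2.0, -0.1, 0.4, 1.7], [0.1, 0.4, 0.1, 2.1, -0.1, 0.3, 1.6], [0.1, 0.2, 0.1, 2.3, -0.0, 0.3, 1.6]]
20 1 [[-0.9, 0.5, 0.5, 2.3, -1.4, 0.2, -0.2], [-0.8, 0.2, 0.4, 2.2, -0.2, 0.4, -1.5], [-0.2, 0.4, 0.6, 2.0, -0.6, 0.5, -1.0], [0.2, 0.4, 0.0, 2.1, -0.0, 0.3, -1.6], [-0.5, 0.3, 1.0, 2.3, -0.8, 0.4, -0.8]]
25 0 [[-0.0, 0.5, -0.7, 2.4, 1.8, 0.4, -0.4], [-0.4, 0.2, -0.1, 2.3, 0.4, 0.2, 1.1], [0.2, 0.3, 0.0, 2.1, 0.0, 0.3, 1.5], [0.4, 0.4, -0.2, 2.2, 0.7, 0.2, 0.9], [0.5, 0.2, -0.4, 2.4, 0.6, 0.2, 0.9]]
25 1 [[-0.3, 0.4, -0.2, 2.4, 2.2, 0.2, 2.4], [-0.8, 0.2, 0.4, 2.3, -0.2, 0.2, -1.5], [0.1, 0.3
[... 1359 characters left out ...]
.4, 2.2, 0.7, -0.6], None]
42 1 [None, None, [0.5, 0.4, -0.4, 2.4, 2.5, 0.4, 2.1], [0.6, 0.5, -0.6, 2.4, 2.5, 0.5, 2.2], None]
45 0 [None, None, [0.5, 0.4, -0.4, 2.4, 2.7, 0.5, -1.1], [0.3, 0.5, -0.2, 2.5, 2.9, 0.6, -1.4], None]
45 1 [None, None, [0.6, 0.4, -0.6, 2.4, 2.5, 0.5, 2.2], [0.6, 0.5, -0.6, 2.5, 2.6, 0.7, 2.1], None]
-30 0 [-0.24452495  0.78050803 -0.33633359  1.58809994  0.14693422  1.32953881
  1.3131814 ]
-30 1 [-0.6796942   0.81016438  0.44264361  1.59491295 -0.27820634  1.34156005
 -1.34197129]
-40 0 [-0.24495779  0.88455748 -0.35405782  1.4548136   0.13894775  1.53544126
  1.30823339]
-40 1 [-0.66473274  0.91603304  0.45928338  1.46193654 -0.27634638  1.54962639
 -1.33200135]
```

```bash
python3 - <<'E'
from h import *
S=np.array([.566,-.1403,0]); sy=np.radians(-13.2); x,y=fr(sy)
def s(g,yw,th,fl):
    p,q=tcp(g,yw,np.radians(th),fl); j=ctrl.ik(p,q); return None if j is None else np.round(j,1).tolist()
print("side entry")
for th in(36,40):
  for t in(0,.08,.16,.24): print(th,t,s(S+t*y+[0,0,.18],sy,th,0),s(S+t*y+[0,0,.18],sy,th,1), s(S+t*y-.04*x+[0,0,.18],sy,th,0))
print("rotate")
for k in range(0,361,30):
    yw=np.radians(201+k); print(k,[s([.55,.08,.22],yw,38,f) for f in(0,1)])
print("bench regrasp, yaw -13 / 0")
for X in(.5,.55,.6):
  for Y in(-.02,.05): print(X,Y,[s([X,Y,.097],yw,th,1) is not None for th in (36,40) for yw in(-.23,0,.2)],s([X,Y,.097],-.1,15,0))
E
```

```text
side entry
36 0 [0.7, 0.4, -0.6, 2.3, 1.9, 0.3, -0.4] [0.5, 0.4, -0.4, 2.3, 2.1, 0.2, 2.6] [0.7, 0.3, -0.6, 2.4, 2.1, 0.3, -0.5]
36 0.08 [0.4, 0.4, -0.6, 2.3, 1.8, 0.4, -0.4] [0.0, 0.4, -0.0, 2.3, 2.1, 0.2, 2.4] [0.0, 0.3, -0.1, 2.4, 2.2, 0.2, -0.9]
36 0.16 [-0.3, 0.4, 0.1, 2.2, 1.8, 0.2, -0.6] [-0.3, 0.4, 0.2, 2.2, 1.8, 0.2, 2.6] [-0.4, 0.3, 0.2, 2.3, 1.9, 0.2, -0.7]
36 0.24 [-0.6, 0.4, 0.4, 2.1, 1.3, 0.2, -0.2] [-1.0, 0.6, 0.9, 2.1, -1.4, 0.2, -0.7] [-0.7, 0.4, 0.4, 2.2, 1.5, 0.2, -0.5]
40 0 [0.5, 0.4, -0.5, 2.3, 2.4, 0.3, -0.9] [0.5, 0.4, -0.4, 2.3, 2.5, 0.3, 2.2] [0.8, 0.4, -0.8, 2.4, 2.2, 0.5, -0.7]
40 0.08 [0.2, 0.4, -0.3, 2.3, 2.2, 0.4, -0.9] [0.0, 0.4, -0.0, 2.3, 2.5, 0.3, 2.0] [0.2, 0.3, -0.4, 2.4, 2.2, 0.4, -0.9]
40 0.16 [-0.1, 0.4, -0.2, 2.3, 2.0, 0.4, -0.8] [-0.3, 0.4, 0.2, 2.3, 2.2, 0.3, 2.1] [-0.2, 0.3, -0.1, 2.4, 2.1, 0.4, -0.9]
40 0.24 [-0.6, 0.4, 0.3, 2.2, 1.9, 0.2, -0.8] [-0.6, 0.4, 0.3, 2.2, 1.9, 0.2, 2.3] [-0.7, 0.4, 0.4, 2.3, 1.9, 0.3, -0.9]
rotate
0 [[-0.5, 0.9, 0.6, 1.2, -0.2, 1.8, -1.2], [-0.1, 0.8, -0.3, 1.2, 0.2, 1.8, 1.5]]
30 [[-0.6, 0.8, 0.5, 1.3, 0.1, 1.6
[... 806 characters left out ...]
, 0.6, 1.2, -0.4, 1.9, -1.5], [0.0, 0.8, -0.2, 1.2, -0.1, 1.8, 1.2]]
360 [[-0.5, 0.9, 0.6, 1.2, -0.2, 1.8, -1.2], [-0.1, 0.8, -0.3, 1.2, 0.2, 1.8, 1.5]]
bench regrasp, yaw -13 / 0
0.5 -0.02 [False, False, False, False, False, False] [0.0, 0.4, -0.1, 2.2, 0.4, 0.2, 1.1]
0.5 0.05 [False, False, False, False, False, False] [-0.2, 0.4, -0.0, 2.2, 0.4, 0.2, 0.9]
0.55 -0.02 [True, True, True, True, False, True] [0.0, 0.5, -0.1, 2.1, 0.2, 0.3, 1.2]
0.55 0.05 [True, True, True, True, False, False] [-0.1, 0.5, -0.1, 2.1, 0.3, 0.3, 1.0]
0.6 -0.02 [True, True, True, True, True, True] [0.0, 0.5, -0.1, 2.0, 0.2, 0.4, 1.2]
0.6 0.05 [True, True, True, True, True, True] [-0.1, 0.5, -0.1, 2.0, 0.3, 0.4, 1.0]
```

A single grasp works. I pick with the tool leaning over the carrier's far side, swing the carrier about 146° round (a half turn makes no difference), and enter the balance from the side with the gripper in front of the roof edge. I check for obstacles, then pick.

```bash
cat >> h.py <<'E'
LEAN=np.radians(40); S=np.array([.566,-.1403,0]); SY=np.radians(-13.2); SX,SYV=fr(SY); UP=np.array([0,0,1.])
C=np.array([.4588,.1995,0]); CY=np.radians(201)
def rd(m=""):
    s=get_state(); print(m,"t%.2f"%s["time"],"tcp",np.round(s["tcp_pos"],4),"F",np.round(s["contact_force"],2),"T",np.round(s["wrist_torque"],3),"w%.4f"%s["width"]); return s
E
python3 - <<'E'
from h import *
Ps=[]
for n in("top","scene"):
    d=np.load(f"pics/{n}0.npy"); P,_,_=cloud(n,d,np.ones_like(d,bool)); Ps.append(P[(P[:,0]>.25)&(np.linalg.norm(P,axis=1)<1.1)&(P[:,2]>.02)&(P[:,2]<.6)])
P=np.vstack(Ps)
def clear(g,yaw):
    q,z=quat(yaw,LEAN,0); r=P-g; a=-(r@z); rad=np.linalg.norm(r+a[:,None]*z,axis=1)
    k=(a>.05)&(a<.4)&(rad<.075)
    return k.sum(), np.round(np.median(P[k],0),2) if k.any() else ""
for up in(0,.08,.14): print("pick",up,clear(C+UP*(.097+up),CY))
for k in range(0,150,30): print("rot",k,clear(np.array([.52,.10,.26]),CY+np.radians(k)))
for t in(.22,.1,0): print("place",t,clear(S+t*SYV+UP*.16,SY))
n,z=clear(C+UP*.097,CY)
if n<20:
    p,q=tcp(C+UP*.097,CY,LEAN,0,.11); ctrl.movep(p,q); rd("pre")
    im,_=vision.grab_frame("scene"); cv2.imwrite("pics/pre.png",im)
E
```

```text
pick 0 (np.int64(0), '')
pick 0.08 (np.int64(0), '')
pick 0.14 (np.int64(0), '')
rot 0 (np.int64(0), '')
rot 30 (np.int64(0), '')
rot 60 (np.int64(0), '')
rot 90 (np.int64(0), '')
rot 120 (np.int64(0), '')
place 0.22 (np.int64(0), '')
place 0.1 (np.int64(247), array([ 0.59, -0.06,  0.25]))
place 0 (np.int64(465), array([ 0.57, -0.14,  0.25]))
pre t2.78 tcp [0.5132 0.2219 0.1671] F [-0.01  0.37  0.66] T [ 0.268 -0.617 -0.002] w0.0853
```

View pics/pre.png

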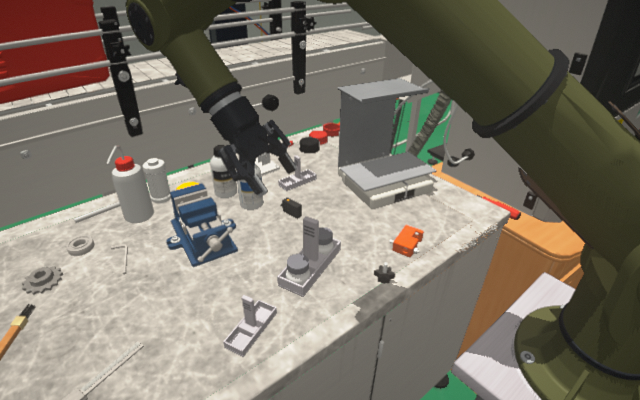

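The gripper (around 255,160) is open and in front of the carrier's handle (312,225), clear of the bottles. Now I grasp and lift.

```bash
python3 - <<'E'
from h import *
p,q=tcp(C+UP*.097,CY,LEAN,0); ctrl.movel(p,max_speed=.08); a=rd("at")
ctrl.close_gripper(force=60); rd("closed")
ctrl.movel(p+UP*.015,max_speed=.03); ctrl.pause(.3); s=rd("up15")
ctrl.movel(p+UP*.12,max_speed=.1); ctrl.pause(.4); s=rd("up")
x,y=fr(CY); dF=np.array(s["contact_force"])-a["contact_force"]; dT=np.array(s["wrist_torque"])-a["wrist_torque"]
print("dF",dF,"m",-dF[2]/9.81,"T about x_c",dT@x,"y",dT@y,"b mm along y(201 frame)",-1000*(dT@x)/-dF[2])
im,_=vision.grab_frame("scene"); cv2.imwrite("pics/lift.png",cv2.resize(im[100:300,200:400],(600,600)))
E
```

```text
at t4.36 tcp [0.448  0.1952 0.0829] F [ 0.32 -0.11 -0.31] T [ 0.237 -0.665  0.036] w0.0853
closed t5.03 tcp [0.4475 0.1955 0.0825] F [-1.06  0.86 -1.02] T [ 0.552 -0.736 -0.156] w0.0111
up15 t5.97 tcp [0.4475 0.1952 0.0976] F [-0.13 -0.4  -3.02] T [ 0.487 -1.045  0.008] w0.0113
up t7.58 tcp [0.4476 0.1952 0.2025] F [-0.83 -0.01 -4.03] T [ 0.514 -1.082 -0.018] w0.0110
dF [-1.15149384  0.10174255 -3.7204342 ] m 0.37924915403853043 T about x_c -0.11010639696378331 y 0.4883989639813963 b mm along y(201 frame) 29.595039452840354
```

View pics/lift.png

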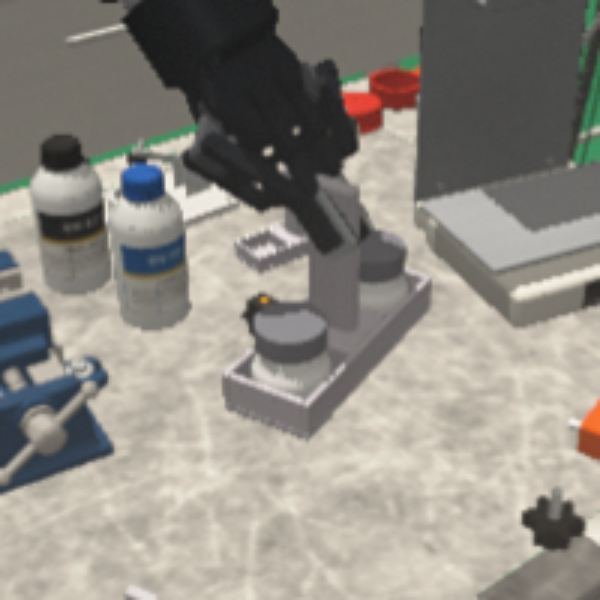

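Lifted level with both jars seated. The wrist moment puts the centre of mass about 20 mm towards the carrier's +y in the 201° frame. I swing round to the side of the balance.

```bash
python3 - <<'E'
from h import *
x,y=fr(CY); L=[]
for _ in range(12):
    ctrl.pause(.04); s=get_state(); L.append(np.r_[s["contact_force"],s["wrist_torque"]])
L=np.array(L); m=L.mean(0); print("mean",m.round(3),"sd",L.std(0).round(3),"Tx",m[3:]@x)
G0=C+UP*.217; G1=S+.20*SYV-.03*SX+UP*.235; n=6
d=np.radians(347-13.2-0+0-201+13) ; d=(SY-CY)%(2*np.pi)
for i in range(1,n+1):
    f=i/n; p,q=tcp(G0+(G1-G0)*f,CY+d*f,LEAN,0)
    try: ctrl.movel(p,q,max_speed=.06)
    except ctrl.Unreachable as e: print(i,"unreach",e); break
    print(i,np.round(get_state()["qpos"],2))
rd("end")
E
```

```text
mean [ 0.062 -0.111 -3.767  0.474 -1.072 -0.009] sd [0.317 0.503 0.456 0.032 0.022 0.025] Tx -0.0586563121168402
1 [-0.75  0.77  0.45  1.38 -0.01  1.69 -1.09]
2 [-0.81  0.71  0.39  1.49  0.22  1.51 -0.87]
3 [-0.85  0.61  0.34  1.67  0.44  1.27 -0.69]
4 [-0.85  0.49  0.3   1.89  0.69  0.98 -0.54]
5 [-0.79  0.37  0.31  2.1   0.99  0.64 -0.41]
6 [-0.65  0.29  0.37  2.23  1.45  0.24 -0.35]
end t12.42 tcp [0.5946 0.0593 0.2206] F [ 0.36  0.22 -3.64] T [0.275 1.153 0.039] w0.0113
```

```bash
python3 - <<'E'
from h import *
L=[]
for _ in range(15):
    ctrl.pause(.04); s=get_state(); L.append(np.r_[s["contact_force"],s["wrist_torque"]])
m=np.mean(L,0); b=-(m[3:]@SX)/-m[2]; print("F",m[:3].round(2),"Tx",m[3:]@SX,"b",b)
b=np.clip((b+.015)/2,.005,.022); print("use",b)
z0=.097
def go(dx,dy,bot,v):
    p,q=tcp(S+dx*SX+dy*SYV+UP*(bot+z0),SY,LEAN,0); ctrl.movel(p,q,max_speed=v)
go(-.03,.20,.078,.12); go(-.03,.08,.078,.12); go(-.03,-b,.078,.10); rd("front")
for n in("scene","top"):
    im,d=vision.grab_frame(n); cv2.imwrite(f"pics/fr_{n}.png",im); np.save(f"pics/fr_{n}.npy",d)
a=cv2.imread("pics/fr_scene.png"); c=cv2.imread("pics/fr_top.png")
cv2.imwrite("pics/fr.png",np.hstack([cv2.resize(a[60:220,310:470],(400,400)),cv2.resize(c[100:260,340:500],(400,400))]))
E
```

```text
F [-0.07  0.09 -3.84] Tx -0.08311333791165047 b 0.021666366815429862
use 0.01833318340771493
front t16.12 tcp [ 0.5445 -0.1534  0.1607] F [ 0.15 -0.06 -3.79] T [0.215 1.205 0.061] w0.0110
```

View pics/fr.png

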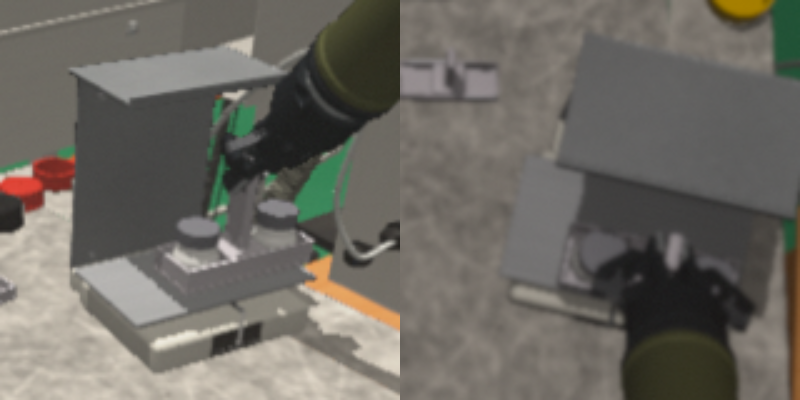

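Carrier is over the pan, about 30 mm forward, with the gripper clear in front of the roof edge. Next I slide in and lower it.

```bash
cat >> h.py <<'E'
def go(dx,dy,bot,v):
    p,q=tcp(S+dx*SX+dy*SYV+UP*(bot+.097),SY,LEAN,0); ctrl.movel(p,q,max_speed=v)
def avg(n=8):
    L=[]
    for _ in range(n):
        ctrl.pause(.03); s=get_state(); L.append(np.r_[s["contact_force"],s["wrist_torque"]])
    return np.mean(L,0)
E
python3 - <<'E'
from h import *
b=.0183
go(0,-b,.070,.05); m=avg(); print("F",m[:3].round(2),"Tx",m[3:]@SX)
for bot in(.058,.053,.050):
    go(0,-b,bot,.03); m=avg(); print(bot,"F",m[:3].round(2),"Tx",round(m[3:]@SX,3))
rd()
for n in("scene","top"):
    im,d=vision.grab_frame(n); cv2.imwrite(f"pics/lo_{n}.png",im); np.save(f"pics/lo_{n}.npy",d)
    P,u,v=cloud(n,d,np.ones_like(d,bool)); r=P-S; X=r@SX;Y=r@SYV;Z=P[:,2]
    k=(X>-.052)&(X<.1)&(abs(Y)<.104)&(Z>.03)&(Z<.068)
    for it in range(4):
        A=np.c_[X[k],Y[k],np.ones(k.sum())]; c=np.linalg.lstsq(A,Z[k],rcond=None)[0]
        full=abs(c[0]*X+c[1]*Y+c[2]-Z)<.003; k=(X>-.052)&(X<.1)&(abs(Y)<.104)&full
    print(n,k.sum(),c.round(4),"Yrange",Y[k].min().round(3),Y[k].max().round(3))
    k=(abs(X)<.06)&(abs(Y)<.13)&(abs(Z-.075)<.005)
    if k.sum()>10:
        q=np.c_[X,Y][k].astype(np.float32); print("rim",k.sum(),cv2.minAreaRect(q))
E
```

```text
F [ 0.06  0.05 -3.64] Tx -0.07062097015520288
0.058 F [-0.43 -0.14 -3.04] Tx -0.058
0.053 F [ 0.39 -0.09 -1.36] Tx -0.068
0.05 F [ 0.58 -0.37 -0.48] Tx -0.071
 t19.18 tcp [ 0.5737 -0.1609  0.1329] F [ 1.16 -0.67 -0.31] T [ 0.044  0.541 -0.056] w0.0113
scene 786 [ 0.0041 -0.0008  0.0508] Yrange -0.104 0.104
rim 430 ((-0.004983855411410332, -0.01764681190252304), (0.1541607528924942, 0.058350782841444016), 88.29338836669922)
top 1522 [-0.0036 -0.0045  0.0507] Yrange -0.104 0.104
rim 198 ((-0.0013427287340164185, -0.018688105046749115), (0.15304817259311676, 0.058490537106990814), 89.49480438232422)
```

```bash
cat >> h.py <<'E'
def tilt():
    r_={}
    for n in("scene","top"):
        im,d=vision.grab_frame(n); cv2.imwrite(f"pics/m_{n}.png",im); np.save(f"pics/m_{n}.npy",d)
        P,u,v=cloud(n,d,np.ones_like(d,bool)); r=P-S; X=r@SX;Y=r@SYV;Z=P[:,2]
        best=None; reg=(X>-.055)&(X<.1)&(abs(Y)<.106)&(Z>.025)&(Z<.075)
        xs=X[reg];ys=Y[reg];zs=Z[reg]
        for c0 in np.arange(.042,.062,.002):
            for sl in np.arange(-.14,.141,.01):
                k=abs(c0+sl*ys-zs)<.002
                if best is None or k.sum()>best[0]: best=(k.sum(),c0,sl)
        c=np.array([0,best[2],best[1]])
        for it in range(4):
            k=abs(c[0]*xs+c[1]*ys+c[2]-zs)<.0025; c=np.linalg.lstsq(np.c_[xs,ys,np.ones(len(xs))][k],zs[k],rcond=None)[0]
        out=[k.sum(),c.round(4)]
        k=(abs(X)<.06)&(abs(Y)<.13)&(abs(Z-(c[2]+c[1]*Y+.026))<.004)
        if k.sum()>10: out.append(cv2.minAreaRect(np.c_[X,Y][k].astype(np.float32)))
        print(n,*out)
E
python3 - <<'E'
from h import *
ctrl.ungrasp(); ctrl.pause(.8); rd("open"); tilt()
a=cv2.imread("pics/m_scene.png"); c=cv2.imread("pics/m_top.png")
cv2.imwrite("pics/m1.png",np.hstack([cv2.resize(a[80:200,320:440],(400,400),interpolation=cv2.INTER_CUBIC),cv2.resize(c[120:240,370:490],(400,400),interpolation=cv2.INTER_CUBIC)]))
E
```

```text
open t20.79 tcp [ 0.5735 -0.1609  0.1327] F [-0.38  0.17  0.23] T [ 0.157  0.668 -0.005] w0.0851
scene 836 [-0.0006  0.015   0.0488] ((-0.004468763247132301, -0.0166274756193161), (0.1505623757839203, 0.05804678797721863), 89.40441131591797)
top 1442 [-0.001   0.0015  0.0495] ((0.0027857813984155655, -0.017748460173606873), (0.056956224143505096, 0.15398862957954407), 3.5268447399139404)
```

View pics/m1.png

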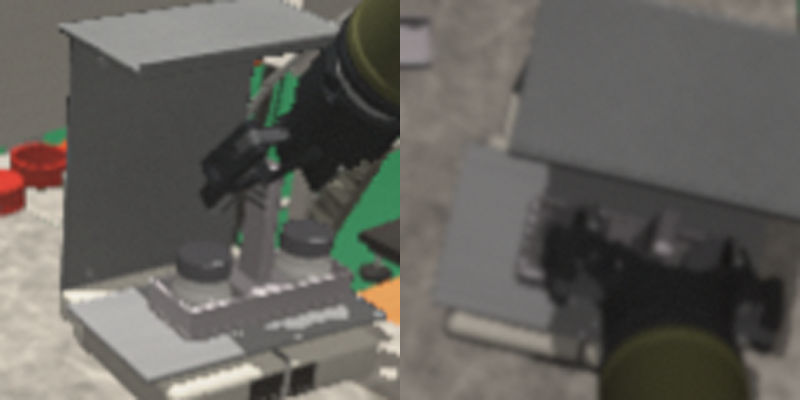

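```bash
python3 - <<'E'
from h import *
for bk,dz in((.09,0),(.075,0),(.06,0),(.045,0)):
    p,q=tcp(S-.0183*SYV+UP*(.147+dz),SY,LEAN,0,bk)
    try: ctrl.movel(p,q,max_speed=.06); print("back",bk); break
    except ctrl.Unreachable: pass
print(np.round(get_state()["qpos"],2)); 
p=np.array(get_state()["tcp_pos"])
for d in([0,.2,.05],[0,.14,.05],[0,.1,.0]):
    try: ctrl.movel(p+d[1]*SYV+UP*d[2],max_speed=.12); print("side",d); break
    except ctrl.Unreachable: pass
ctrl.pause(.3); rd(); tilt()
print("baseline")
for n in("scene","top"):
    d=np.load(f"pics/{n}0.npy"); P,u,v=cloud(n,d,np.ones_like(d,bool)); r=P-S; X=r@SX;Y=r@SYV;Z=P[:,2]
    k=(X>-.055)&(X<.03)&(abs(Y)<.106)&(abs(Z-.06)<.004); print(n,np.linalg.lstsq(np.c_[X,Y,np.ones(len(X))][k],Z[k],rcond=None)[0].round(4))
a=cv2.imread("pics/m_scene.png"); c=cv2.imread("pics/m_top.png")
cv2.imwrite("pics/m2.png",np.hstack([cv2.resize(a[80:200,320:440],(400,400),interpolation=cv2.INTER_CUBIC),cv2.resize(c[120:240,370:490],(400,400),interpolation=cv2.INTER_CUBIC)]))
E
```

```text
back 0.09
[ 0.41  0.21 -0.21  2.42  2.87  0.19 -1.3 ]
side [0, 0.2, 0.05]
 t24.75 tcp [0.5629 0.0468 0.2513] F [ 0.17 -1.23  0.07] T [0.093 0.635 0.022] w0.0855
scene 831 [-0.0007  0.0156  0.0487] ((-0.005140027031302452, -0.017284110188484192), (0.15142197906970978, 0.059604693204164505), 89.24543762207031)
top 1784 [0.001  0.0028 0.0494] ((-0.0007233507931232452, -0.019030705094337463), (0.15280094742774963, 0.05876797437667847), 89.96553802490234)
baseline
scene [-0.0012  0.0116  0.0591]
top [-0.    0.    0.06]
```

View pics/m2.png

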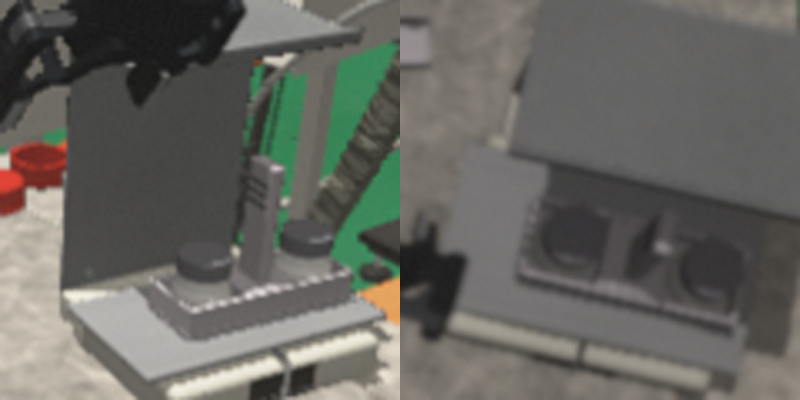

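```bash
python3 - <<'E'
from h import *
tilt(); print(ticket.close_job()); rd()
E
```

```text
scene 834 [0.0019 0.0152 0.0488] ((-0.004842065274715424, -0.015957199037075043), (0.15263932943344116, 0.05743497610092163), 89.13986206054688)
top 1811 [0.0024 0.0027 0.0494] ((-0.0010868348181247711, -0.018836773931980133), (0.1529615968465805, 0.058859243988990784), 89.78949737548828)
the job is handed in; nothing more can be done
None
the job is handed in; nothing more can be done
```

I set the carrier on the balance pan in one placement and handed the job in at about 25 s of the 67 s. By my last measurement the loaded pan is level to within about 0.004 rad.

**What I did:** I gripped the handle with the tool leaning 40°, lifted, and swung the carrier round to the open front of the balance. The wrist moment put its centre of mass about 18 mm off its middle, so I set the carrier 18 mm to the scale's −y side. After lowering it slowly, I let go and backed the arm clear.

**Last checks:**

| Check | Result |
|---|---|
| Pan tilt, compared with the empty pan | +0.003 rad (top camera), +0.004 rad (scene camera), steady over two looks; about 0.5 mm of offset |
| Pan sink | about 10.5 mm, far from the 25 mm stop |
| Alignment along the pan | within 1° |
| Jars | both seated in the carrier |
| Gripper | clear of everything, with no bump seen on the balance or guard |

**Disagreement:** the two cameras differ on front-to-back centring. The top camera, which I used to locate the pan, says −1 mm. The scene camera says −5 mm, of which about 2 mm is its own offset.

**Not checked:** I read the tilt from depth images, not from the needle itself, and I left the remaining 0.5 mm uncorrected.

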